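# Find the lens case that rattles and set it aside for repair

### The job

In one of the four closed lens cases in the rack a lens has come loose from its foam. Take the cases up and tip or shake them from end to end until you feel which one has the lens knocking about in it, then lay that case flat in the red tray, lid up, and leave the other three lying in their own bays of the rack. Set the cases down rather than dropping them, do not turn them over, and leave everything else on the desk alone.

Things in the scene. Friction and masses are not known exactly. Their poses are not given: they have to be found in the camera images.
- case1: one of four closed hard lens cases that look the same: navy blue, grey plate on the lid, 170 long (own x), 54 wide (own y), 50 high; origin at the centre of its underside, z up through the lid; 0.30 to 0.37 kg filled. Starts flat in bay 1. Which of the four has the loose lens differs every time
- case2: as case1, starts in bay 2. The loose lens is a barrel of 34 dia and 110 g that rolls freely along its case's inside, up to about 63 either side of the middle (it starts in the middle); a tilt of 0.2 rad sends it from end to end in under a second, shifting the case's moment in the grip by 0.13 N m (about 0.1 once level again)
- case3: as case1, starts in bay 3. The three sound cases hold the same 110 g fast in foam, in the middle or up to 30 off it along x, so weight or balance alone does not tell them from the one with the loose lens: only what shifts or knocks when the case is tipped or shaken does
- case4: as case1, starts in bay 4
- bay1 (a point): centre of bay 1's floor, where the underside of case 1 belongs; leftmost (+y) bay of the rack
- bay2 (a point): centre of bay 2's floor, where the underside of case 2 belongs; 92 to the right of bay 1
- bay3 (a point): centre of bay 3's floor, where the underside of case 3 belongs; 92 to the right of bay 2
- bay4 (a point): centre of bay 4's floor, where the underside of case 4 belongs; 92 to the right of bay 3, the rightmost
- rack: fixed rack: a grey plate 200 (own x) by 360 (own y), 8 thick, with four bays side by side along y; each bay has white lips 8 high round the ends of its case (4 mm of play at each end, 4 mm at each side); the lips leave the middle 100 of each case's sides free for the fingers, and cases lie 38 apart. Origin at the centre of its underside; the cases lie along its x
- tray: fixed shallow open red tray for faulty equipment, 240 (own x) by 160 (own y), walls 4 thick and 28 high, floor 4 thick; origin at the centre of its underside
- drops: bystander, to be left alone: eye-drop bottle, 28 dia, 66 high; origin under its centre
- occluder: bystander, to be left alone: black occluder paddle lying flat, 170 long; origin under its centre
- wood_block: bystander, to be left alone: upright dark wooden block, 80 by 80 by 170 high; origin under its centre
- penlight: bystander, to be left alone: aluminium penlight, 125 long; origin under its centre
- glove_box: bystander, to be left alone: cardboard glove box, 120 by 220 by 70 high; origin under its centre
- trial_frame: bystander, to be left alone: trial spectacle frame lying flat, 125 by 130; origin under its centre
There are look-alikes about, which are no part of the job. What is shaped like the case1 but white is not meant.

How it is judged:
By the outcome, as a careful person would: the job done as asked, in the order asked, and still so for the second after the job is handed in, with the robot touching nothing.
It also fails if it takes over 72 s, if anything falls off the work surface, if the arm or the gripper's body presses on something with over 40 N, if the wrist force passes 120 N, or if a joint passes its speed limit or range.

### The arm

A 6-joint arm with a two-finger parallel gripper is mounted at the origin on the work surface. World frame = base frame: x ahead of the robot, y to its left, z up, the work surface at z = 0. Lengths are in m, angles in rad, forces in N, time in s.
With the tool pointing down it reaches from about 0.3 to 0.775 m from the base axis. Payload 14.6 kg.
Tool frame: the origin (TCP) lies on the centre line of the jaws, within the pads' length; the fingertips stand tcp_to_tips ahead of it and the grasp point (between the pads) lies 8 mm behind it (tcp_to_tips is the distance from the TCP to the fingertips, in m); z points along the fingers, y is the line along which they close (so a half turn about z gives the same grasp; the last joint's range is limited). The gripper opens to 85 mm and grips with 20 to 120 N. Pads are 22 mm wide; open, the fingers measure 114 mm over their backs; the gripper's body (76 mm by 85 mm) begins 54 mm behind the grasp point. The pads swing forward as they close: fully open they stand 13 mm farther back than shut.
Start: joints at [-1.297, 0.3, 1.521, -0, 1.321, -0.067], TCP at [0.184, -0.518, 0.222] pointing down, gripper open.
Joint ranges: [-3.03, 3.03], [-0.79, 2.21], [0.23, 2.52], [-1.04, 4.18], [0, 3.07], [-2.55, 2.55]. Speed limits (rad/s): [2.22, 2.22, 2.57, 3.14, 3.14, 3.14].

### API

Orientations are given as a unit quaternion [x, y, z, w].
In Python, from rig import * gives the robot as it stands.
- The arm moves only by the tool carry_out, never from a script. Its argument "steps" is a list of rows, each a list of 2 entries, a list of its own where there are three numbers: the shift along the tool's x, y, z in m, then the turn, a rotation vector about the tool's x, y, z in rad. In form: [[[dx, dy, dz], [ax, ay, az]], ...]. A call has 1 to 12 rows; each row shifts and turns the commanded pose from where the row before left it, along the tool's axes as they then stand; what a row does not reach is not made up. A row lasts 1/8 s, in which the tool goes at most 62.5 mm and 10.7 degrees, less where a joint would pass 70% of its speed; a pose out of reach is approached as far as the arm can. A call is refused whole if a number of a shift passes 0.0625 or a number of a turn 0.188, either way. A call with a gripper value outside its range is refused whole. "fingers" is the opening, from -1 (shut) to 1 (fully open), set as the call begins (left out, the last holds). The fingers move at their own pace and stop on an object; "force" is the grip in N (left out, the last holds). Time passes only in rows, so rows that do not move let the fingers close. It gives the time, the measured TCP pose, the force, the opening and the grip force at its end, in the units of the state.
- sense(): the state, without advancing time (a new reading comes with each control period).
- read_camera(name): name is "scene" or "top" or "wrist"; returns a dict with "image" (400x640x3 uint8, red, green, blue), "range_z" (400x640 float32, m along the optical axis (not along the pixel's ray), 0 where there is no reading), "fov_y" (degrees; the focal length in pixels is half the picture's height over the tangent of half this angle, whatever the lens; pixels are square), "cx", "cy" (the principal point, pixels), "position" and "attitude" of the camera in the world; the wrist camera has in their place "tool_from_camera" (4x4, takes a point from camera to tool coordinates, whose origin is the TCP and whose axes are the flange's). Camera axes: x right, y down, z forward; pixel columns grow to the right and rows downward; lengths in m; the calibration is good to about 2 mm. A picture is of the moment at which its call begins: read the wrist's pose just before it.
- sign_off(): hands the job in; it is judged then, once.
The state is a dict: "time": time; "joint_pos": joint angles; "qvel": joint speeds; "joint_efforts": joint torques, N m; "tool_pos": TCP position; "eef_rot": TCP orientation; "force": force on the tool from outside, world axes, zero at the start; "wrist_torque": the same for the moment, N m; "finger_gap": finger opening in m; "grip_force": force on a finger pad.
Only numpy, scipy, OpenCV 4.12 (cv2) and the standard library are available. Lean on these libraries where they do the work, as an engineer would, in place of code of your own. Each camera call takes 0.05 s, during which the arm holds its last target. There are 200 camera calls.

## Working session

There is one attempt and no reset: what is moved stays moved. The work goes in short steps, Python scripts to look and compute and a tool call to move; the robot and the scene stay as the last step left them, time stands still between calls to the robot, and variables do not carry over. Pictures are saved under pics/ and viewed, at most 10 in all, crops included, and the job is handed in when it is done.

Besides the shell and the picture viewer there is one more tool, called by a JSON object that holds its "method" and its "body". carry_out: Moves the arm, as the interface text tells. Its arguments: {"type":"object","properties":{"steps":{"type":"array"},"fingers":{"type":"number"},"force":{"type":"number"}},"required":["steps"]}

```bash
mkdir -p pics; ls; cat > h.py <<'E'
from rig import *
import numpy as np, cv2
from scipy.spatial.transform import Rotation as R
def cam(n):
    s=sense(); c=read_camera(n); c['f']=200/np.tan(np.radians(c['fov_y'])/2)
    if n=='wrist':
        T=np.eye(4);T[:3,:3]=R.from_quat(s['eef_rot']).as_matrix();T[:3,3]=s['tool_pos']
        M=T@np.array(c['tool_from_camera']);c['Rm']=M[:3,:3];c['p']=M[:3,3]
    else:
        a=np.array(c['attitude']);c['Rm']=R.from_quat(a).as_matrix() if a.size==4 else a.reshape(3,3);c['p']=np.array(c['position'])
    return c
def ray(c,uv):
    uv=np.atleast_2d(uv).astype(float)
    return np.c_[(uv[:,0]-c['cx'])/c['f'],(uv[:,1]-c['cy'])/c['f'],np.ones(len(uv))]@c['Rm'].T
def plane(c,uv,z):
    d=ray(c,uv);return c['p']+d*((z-c['p'][2])/d[:,2])[:,None]
def cloud(c):
    v,u=np.mgrid[:400,:640];d=ray(c,np.c_[u.ravel(),v.ravel()])
    return (c['p']+d*c['range_z'].reshape(-1,1)).reshape(400,640,3)
E
python3 - <<'E'
from h import *
for n in('scene','top'):
    c=cam(n);cv2.imwrite(f'pics/{n}0.png',c['image'][...,::-1]);print(n,c['p'],c['attitude'],c['fov_y'],c['cx'],c['cy'],(c['range_z']>0).mean())
print(sense())
E
```

```text
pics
scene [0.95777713 0.74381981 0.64851786] [ 0.23338607  0.85301555 -0.44988171 -0.12450649] 55.49452296728621 312.9260312034055 198.59953579169562 0.99607421875
top [ 0.33768779 -0.05042549  1.28568935] [-0.69483042  0.71584104 -0.04537386  0.05218722] 57.29279028552987 313.905498511921 201.2492486163386 0.995953125
{'time': 0.1, 'joint_pos': array([-1.29656558e+00,  3.00412015e-01,  1.52153423e+00, -2.27445481e-05,
        1.32071023e+00, -6.66542171e-02]), 'qvel': array([-0.00252334, -0.00257014, -0.00182702, -0.00087174, -0.00042808,
        0.00193572]), 'joint_efforts': array([ 3.93564929e-03, -5.44375384e+01, -3.62368727e+01,  3.49471509e-05,
        2.99398765e-03, -1.63338979e-05]), 'tool_pos': array([ 0.18377869, -0.51814552,  0.22167355]), 'eef_rot': array([ 9.85509192e-01,  1.69621192e-01, -6.60647025e-05, -5.27906645e-04]), 'force': array([0.10648143, 0.52346335, 0.26426077]), 'wrist_torque': array([-0.03138989, -0.02892598, -0.02097846]), 'grip_force': 0.0, 'finger_gap': 0.08539937263682991}
```

View pics/top0.png

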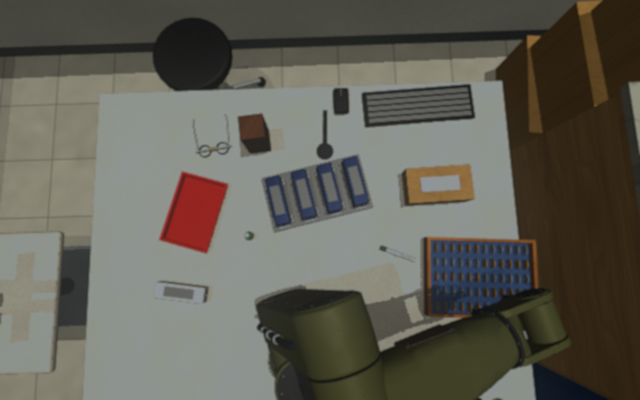

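View pics/scene0.png

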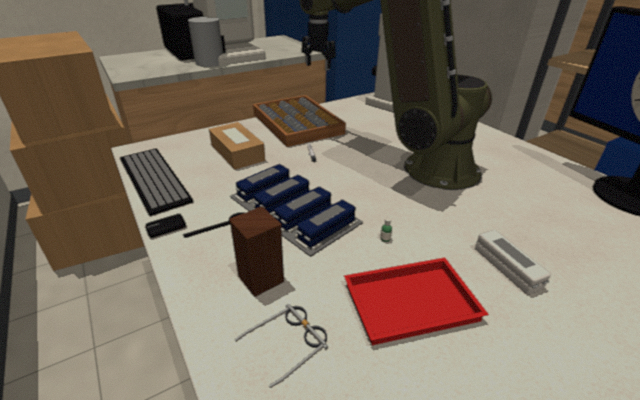

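The top view shows four navy cases with grey plates in the grey rack at about (277,200), (304,194), (330,188) and (355,181). The red tray is at (194,212) and the bottle at (249,236). The similar white case at (180,292) doesn't fit, because the cases are navy and lie in the rack. The scene view shows the same layout, with the cases at (263,180) to (327,222) and the tray at (412,300).

```bash
cat > m.py <<'E'
from h import *
def rect(P): 
    (c,s,a)=cv2.minAreaRect((P[:,:2]*1000).astype(np.float32)); return np.round(c,1),np.round(s,1),round(a,1)
for n in('top','scene'):
    c=cam(n);P=cloud(c);h=cv2.cvtColor(c['image'],cv2.COLOR_RGB2HSV).astype(int)
    X=P[...,0];Y=P[...,1];Z=P[...,2]
    reg=(X>.3)&(X<.75)&(abs(Y)<.3)
    navy=reg&(h[...,0]>100)&(h[...,0]<130)&(h[...,1]>110)&(Z<.1)
    k,l,st,ce=cv2.connectedComponentsWithStats(cv2.morphologyEx((reg&(Z>.035)&(Z<.075)&(X>.4)&(Y<.17)&(Y>-.25)).astype(np.uint8),cv2.MORPH_OPEN,np.ones((2,2))))
    for i in range(1,k):
        if st[i,4]>80:
            m=l==i; top=m&(Z>np.percentile(Z[m],90)-.006)
            print(n,'blob',ce[i].round(),st[i,4],'zmed top',np.median(Z[top]).round(4),rect(P[top]),'navy',(navy&m).sum())
    red=((h[...,0]<8)|(h[...,0]>172))&(h[...,1]>170)&(h[...,2]>80)&(Z>-.05)&(Z<.05)
    red=cv2.morphologyEx(red.astype(np.uint8),cv2.MORPH_OPEN,np.ones((3,3)))>0
    print('tray',red.sum(),rect(P[red]),np.percentile(Z[red],[5,50,95,99]).round(4))
    cs=cv2.findContours(red.astype(np.uint8),0,2)[0];q=max(cs,key=cv2.contourArea)
    (print('tray rim by ray z=.028',rect(plane(c,q[:,0],.028))))
    rk=reg&(h[...,1]<60)&(Z>.003)&(Z<.02)&(X>.4)&(Y<.2)&(Y>-.25); print('rack',rk.sum(),rect(P[rk]),np.percentile(Z[rk],[10,50,90]).round(4))
    d=reg&(Z<.004)&(Z>-.02); print('desk',np.median(Z[d]).round(4))
E
python3 m.py
python3 - <<'E'
from h import *
im=cam('top')['image'][130:260,150:390,::-1]; cv2.imwrite('pics/crop1.png',cv2.resize(im,None,fx=3.3,fy=3.3,interpolation=2))
E
```

```text
top blob [356. 182.] 785 zmed top 0.0562 (array([ 486.5, -157.6]), array([117.2, 347.6]), 72.9) navy 35
top blob [330. 189.] 781 zmed top 0.0561 (array([486.9, -94.2]), array([ 82.8, 299.8]), 89.1) navy 69
top blob [304. 195.] 773 zmed top 0.056 (array([475.9, -18.6]), array([283.7,  51. ]), 12.6) navy 79
top blob [278. 202.] 788 zmed top 0.0564 (array([455.,  54.]), array([303. ,  82.7]), 26.4) navy 45
tray 3014 (array([489.7, 376.5]), array([163.7, 243.2]), 73.1) [-0.002   0.0026  0.026   0.0292]
tray rim by ray z=.028 (array([488.4, 370.9]), array([152.3, 242.6]), 72.8)
rack 2384 (array([574.8, -24. ]), array([349.5, 448.6]), 0.4) [0.0037 0.0063 0.0119]
desk -0.002
scene blob [262. 180.] 800 zmed top 0.0581 (array([790.7, 234.6]), array([1060.7,  154.4]), 63.6) navy 471
scene blob [281. 192.] 884 zmed top 0.0579 (array([775.7, 278.2]), array([988.8, 148.4]), 60.1) navy 538
scene blob [302. 205.] 1006 zmed top 0.058 (array([760.7, 320.6]), array([922.5, 144. ]), 56.1) navy 590
scene blob [326. 220.] 1120 zmed top 0.0579 (array([744.5, 364.9]), array([858.9, 135.6]), 51.7) navy 648
tray 7600 (array([495.1, 377. ]), array([171.6, 251.7]), 73.3) [0.0022 0.0045 0.0283 0.0294]
tray rim by ray z=.028 (array([497.6, 382.2]), array([178.8, 251.1]), 73.0)
rack 1119 (array([576.2, -22.5]), array([344.6, 448.9]), 0.9) [0.005  0.0082 0.0152]
desk 0.0
```

View pics/crop1.png

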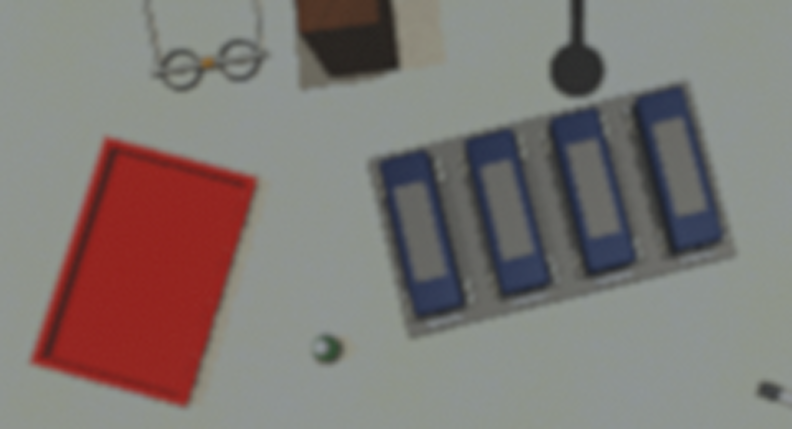

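The crop confirms four navy cases with grey plates in the rack. The white one lies outside this crop. I'll fix the mask, since zero-range edge pixels leaked into it.

```bash
sed -i 's/m=l==i; top/m=(l==i)\&(Z<.075)\&(Z>.03); top/' m.py
cat >> m.py <<'E'
c=cam('top')
E
python3 m.py | grep -E blob
python3 - <<'E'
from h import *
# lid centroids: cross-view triangulation of blob centres at lid plane
for n in ('top','scene'):
    c=cam(n);P=cloud(c);Z=P[...,2]+(.002 if n=='top' else 0);X=P[...,0];Y=P[...,1]
    m=(Z>.045)&(Z<.07)&(X>.4)&(X<.72)&(Y<.17)&(Y>-.25)
    k,l,st,ce=cv2.connectedComponentsWithStats(m.astype(np.uint8))
    for i in range(1,k):
        if st[i,4]>80:
            cs=cv2.findContours((l==i).astype(np.uint8),0,2)[0][0][:,0]
            r=cv2.minAreaRect((plane(c,cs,.056)[:,:2]*1000).astype(np.float32));print(n,np.round(r[0],1),np.round(r[1],1),round(r[2],1))
E
```

```text
top blob [356. 182.] 781 zmed top 0.0561 (array([ 574.4, -183.4]), array([162.9,  52.2]), 12.3) navy 27
top blob [330. 189.] 777 zmed top 0.0562 (array([554.7, -94.5]), array([162.4,  51.4]), 12.4) navy 64
top blob [304. 195.] 776 zmed top 0.056 (array([534.6,  -5.5]), array([164.3,  51.1]), 12.6) navy 77
top blob [278. 202.] 787 zmed top 0.0564 (array([515. ,  84.3]), array([163.1,  50.4]), 12.6) navy 46
scene blob [262. 180.] 796 zmed top 0.058 (array([ 582.5, -181.2]), array([166.1,  46.9]), 12.4) navy 473
scene blob [281. 192.] 880 zmed top 0.0578 (array([563.6, -92.3]), array([167.2,  48.4]), 12.9) navy 532
scene blob [303. 205.] 997 zmed top 0.0578 (array([542.4,  -2.6]), array([167. ,  48.2]), 11.4) navy 576
scene blob [326. 220.] 1118 zmed top 0.0579 (array([524.2,  86.3]), array([168.7,  48.1]), 13.0) navy 643
top [ 574.8 -182.4] [169.4  54.7] 12.5
top [554.7 -93.4] [170.   54.1] 12.5
top [535.4  -4.1] [170.5  53.6] 12.3
top [515.7  85.1] [170.3  53.9] 12.5
scene [ 585.2 -178.7] [176.9  68.6] 12.7
scene [566.1 -88.8] [178.6  68. ] 12.5
scene [545.9  -0.8] [177.7  64. ] 12.7
scene [525.3  88.8] [176.8  63.7] 12.6
```

{"method": "carry_out", "body": {"steps": [[[0.048, -0.0184, 0], [0, 0, 0]], [[0.048, -0.0184, 0], [0, 0, 0]], [[0.048, -0.0184, 0], [0, 0, 0]], [[0.048, -0.0184, 0], [0, 0, 0]], [[0.048, -0.0184, 0], [0, 0, 0]], [[0.048, -0.0184, 0], [0, 0, 0]], [[0.048, -0.0184, 0], [0, 0, 0]], [[0.048, -0.0184, 0], [0, 0, 0]], [[0.048, -0.0184, 0], [0, 0, 0]], [[0.048, -0.0184, 0], [0, 0, 0]], [[0, 0, 0], [0, 0, 0.123]], [[0, 0, 0], [0, 0, 0]]], "fingers": 1, "force": 60}}

```text
time: 2.0
tool_pos: [0.5748, -0.1842, 0.2219]
eef_rot: [0.994, 0.109, -0.0, -0.0]
force: [0.1, -0.6, -0.2]
finger_gap: 0.0854
grip_force: 0.0
```

```bash
cat > w.py <<'E'
from h import *
import sys
c=cam('wrist');P=cloud(c);Z=P[...,2];cv2.imwrite(f'pics/{sys.argv[1]}.png',c['image'][...,::-1])
s=sense();Rt=R.from_quat(s['eef_rot']).as_matrix();print(s['time'],s['tool_pos'].round(4),'yaw',np.arctan2(Rt[1,0],Rt[0,0]).round(4),s['joint_pos'].round(2),'cam',c['p'].round(3))
ok=c['range_z']>0
print('tips' ,globals().get('tcp_to_tips'))
m=ok&(Z>.045)&(Z<.07)
k,l,st,ce=cv2.connectedComponentsWithStats(m.astype(np.uint8))
for i in range(1,k):
    if st[i,4]>800:
        mm=l==i;cs=max(cv2.findContours(mm.astype(np.uint8),0,2)[0],key=cv2.contourArea)[:,0]
        r=cv2.minAreaRect((plane(c,cs,.056)[:,:2]*1000).astype(np.float32));print(st[i],'z',np.median(Z[mm]).round(4),np.round(r[0],1),np.round(r[1],1),round(r[2],1))
E
python3 w.py w1; python3 -c "
import rig;print([ (k,getattr(rig,k)) for k in dir(rig) if 'tip' in k.lower()], [k for k in dir(rig) if k[0]!='_'][:40])"
```

```text
2.05 [ 0.5746 -0.1846  0.2221] yaw 0.2202 [-0.37  0.42  1.36 -0.    1.36  0.98] cam [ 0.656 -0.165  0.374]
tips 0.011
[   0   68   77  180 9787] z 0.0587 [519.   80.3] [167.8  62.5] 12.7
[   74    68    93   180 11360] z 0.0587 [538.9  -8.2] [167.8  58.8] 12.5
[  183    68    74   180 10741] z 0.0586 [558.7 -96.3] [167.7  55.1] 12.5
[  290    68    64   180 10441] z 0.0585 [ 578.4 -184.4] [167.6  53.4] 12.5
[ 465  168  175  121 3520] z 0.0645 [ 552.1 -421.2] [128.6 142.8] 2.4
[('tcp_to_tips', 0.011)] ['IKError', 'read_camera', 'sense', 'sign_off', 'tcp_to_tips']
```

View pics/w1.png

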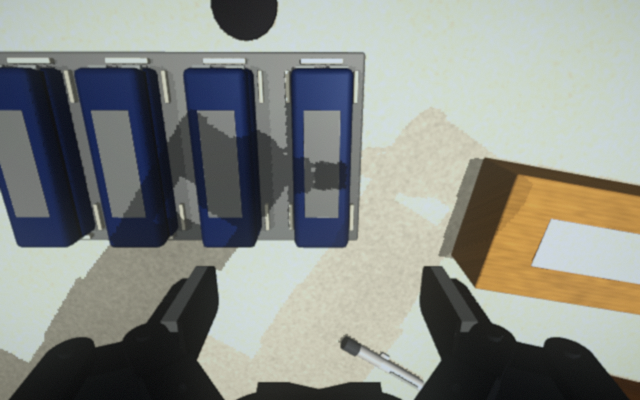

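The wrist view shows case 4 at (322,157) and cases 3, 2 and 1 to its left. The lid is at z=0.058 in all three views, and yaw is 0.219. I'll grasp case 4 now.

{"method": "carry_out", "body": {"steps": [[[0.0035, 0.0007, 0.045], [0, 0, 0.002]], [[0, 0, 0.055], [0, 0, 0]], [[0, 0, 0.055], [0, 0, 0]], [[0, 0, 0.03], [0, 0, 0]], [[0, 0, 0.009], [0, 0, 0]], [[0, 0, 0], [0, 0, 0]]]}}

```text
time: 2.8
tool_pos: [0.5785, -0.1849, 0.0289]
eef_rot: [0.994, 0.108, 0.0, 0.0]
force: [-0.2, -0.5, -0.1]
finger_gap: 0.0856
grip_force: 0.0
```

{"method": "carry_out", "body": {"steps": [[[0, 0, 0], [0, 0, 0]], [[0, 0, 0], [0, 0, 0]], [[0, 0, 0], [0, 0, 0]], [[0, 0, 0], [0, 0, 0]]], "fingers": -1, "force": 60}}

```text
time: 3.3
tool_pos: [0.5791, -0.1848, 0.0299]
eef_rot: [0.994, 0.108, 0.001, 0.001]
force: [-0.8, -0.6, 7.7]
finger_gap: 0.0521
grip_force: 63.9
```

{"method": "carry_out", "body": {"steps": [[[0, 0, -0.03], [0, 0, 0]], [[0, 0, -0.04], [0, 0, 0]], [[0, 0, -0.03], [0, 0, 0]], [[0, 0, 0], [0, 0.12, 0]], [[0, 0, 0], [0, 0.12, 0]], [[0, 0, 0], [0, 0, 0]], [[0, 0, 0], [0, 0, 0]], [[0, 0, 0], [0, 0, 0]], [[0, 0, 0], [0, 0, 0]], [[0, 0, 0], [0, 0, 0]], [[0, 0, 0], [0, 0, 0]], [[0, 0, 0], [0, 0, 0]]]}}

```text
time: 4.8
tool_pos: [0.5783, -0.1844, 0.1282]
eef_rot: [0.987, 0.107, 0.119, -0.013]
force: [-0.4, 0.5, -3.2]
finger_gap: 0.0525
grip_force: 64.8
```

```bash
cat > t.py <<'E'
from h import *
s=sense();Rt=R.from_quat(s['eef_rot']).as_matrix()
print(round(s['time'],2),s['tool_pos'].round(4),'tau_tool',(Rt.T@s['wrist_torque']).round(3),'F',np.round(s['force'],2),'grip',s['grip_force'],'rotvec',(R.from_matrix(Rt)).as_euler('ZYX').round(3))
E
python3 t.py
```

```text
4.8 [ 0.5783 -0.1844  0.1282] tau_tool [-0.003 -0.236  0.023] F [-0.39  0.52 -3.21] grip 64.77216750383377 rotvec [ 0.216 -0.24  -3.142]
```

{"method": "carry_out", "body": {"steps": [[[0, 0, 0], [0, -0.12, 0]], [[0, 0, 0], [0, -0.12, 0]], [[0, 0, 0], [0, -0.12, 0]], [[0, 0, 0], [0, -0.12, 0]], [[0, 0, 0], [0, 0, 0]], [[0, 0, 0], [0, 0, 0]], [[0, 0, 0], [0, 0, 0]], [[0, 0, 0], [0, 0, 0]], [[0, 0, 0], [0, 0, 0]], [[0, 0, 0], [0, 0, 0]], [[0, 0, 0], [0, 0, 0]], [[0, 0, 0], [0, 0, 0]]]}}

```text
time: 6.3
tool_pos: [0.5783, -0.1844, 0.1281]
eef_rot: [0.987, 0.107, -0.119, 0.013]
force: [0.0, -0.1, -4.0]
finger_gap: 0.0524
grip_force: 64.8
```

```bash
python3 t.py
```

```text
6.3 [ 0.5783 -0.1844  0.1281] tau_tool [-0.01   0.198  0.003] F [ 0.02 -0.06 -3.99] grip 64.77148175239563 rotvec [ 0.216  0.24  -3.142]
```

{"method": "carry_out", "body": {"steps": [[[0, 0, 0], [0, 0.12, 0]], [[0, 0, 0], [0, 0.12, 0]], [[0, 0, 0], [0, 0, 0]], [[0, 0, 0], [0, 0, 0]]]}}

```text
time: 6.8
tool_pos: [0.5784, -0.1844, 0.1283]
eef_rot: [0.994, 0.108, -0.001, 0.0]
force: [0.1, -0.3, -4.0]
finger_gap: 0.0526
grip_force: 64.8
```

```bash
python3 t.py
```

```text
6.8 [ 0.5784 -0.1844  0.1283] tau_tool [-0.013 -0.004 -0.01 ] F [ 0.05 -0.25 -4.02] grip 64.75828170776367 rotvec [2.160e-01 2.000e-03 3.142e+00]
```

{"method": "carry_out", "body": {"steps": [[[0, 0, 0], [0, 0.12, 0]], [[0, 0, 0], [0, 0.12, 0]], [[0, 0, 0], [0, 0, 0]], [[0, 0, 0], [0, 0, 0]], [[0, 0, 0], [0, 0, 0]], [[0, 0, 0], [0, 0, 0]], [[0, 0, 0], [0, 0, 0]], [[0, 0, 0], [0, -0.12, 0]], [[0, 0, 0], [0, -0.12, 0]], [[0, 0, 0], [0, 0, 0]], [[0, 0, 0], [0, 0, 0]]]}}

```text
time: 8.18
tool_pos: [0.5781, -0.1844, 0.1278]
eef_rot: [0.994, 0.108, 0.001, -0.0]
force: [-1.1, 0.2, -3.8]
finger_gap: 0.0527
grip_force: 64.8
```

```bash
python3 t.py
```

```text
8.18 [ 0.5781 -0.1844  0.1278] tau_tool [ 0.013 -0.051  0.008] F [-1.06  0.18 -3.76] grip 64.75636392831802 rotvec [ 2.160e-01 -2.000e-03 -3.141e+00]
```

{"method": "carry_out", "body": {"steps": [[[0, 0, 0], [0, 0, 0]]]}}

```text
time: 8.3
tool_pos: [0.5779, -0.1846, 0.1282]
eef_rot: [0.994, 0.107, 0.001, -0.0]
force: [-0.2, 0.3, -3.3]
finger_gap: 0.0527
grip_force: 64.8
```

```bash
python3 t.py
```

```text
8.3 [ 0.5779 -0.1846  0.1282] tau_tool [-0.02  -0.041  0.025] F [-0.22  0.31 -3.26] grip 64.75950568914413 rotvec [ 2.150e-01 -1.000e-03 -3.141e+00]
```

{"method": "carry_out", "body": {"steps": [[[0, 0, 0], [0, 0, 0]]]}}

```text
time: 8.43
tool_pos: [0.5781, -0.1846, 0.1284]
eef_rot: [0.994, 0.107, 0.0, -0.0]
force: [-0.0, -0.4, -3.4]
finger_gap: 0.0523
grip_force: 64.8
```

```bash
python3 t.py
```

```text
8.43 [ 0.5781 -0.1846  0.1284] tau_tool [ 0.034 -0.04  -0.009] F [-0.01 -0.37 -3.38] grip 64.75969344377518 rotvec [ 2.150e-01 -1.000e-03  3.142e+00]
```

Case 4's level readings (-0.004 and about -0.04) don't show the expected 0.1 shift. I'll put it back and test case 3 for comparison.

{"method": "carry_out", "body": {"steps": [[[0, 0, 0.05], [0, 0, 0]], [[0, 0, 0.035], [0, 0, 0]], [[0, 0, 0.01], [0, 0, 0]], [[0, 0, 0.004], [0, 0, 0]], [[0, 0, 0], [0, 0, 0]]]}}

```text
time: 9.05
tool_pos: [0.579, -0.1847, 0.0307]
eef_rot: [0.994, 0.108, 0.001, 0.001]
force: [-0.2, -0.9, -3.7]
finger_gap: 0.0528
grip_force: 65.3
```

{"method": "carry_out", "body": {"steps": [[[0, 0, 0], [0, 0, 0]], [[0, 0, 0], [0, 0, 0]], [[0, 0, 0], [0, 0, 0]]], "fingers": 1}}

```text
time: 9.43
tool_pos: [0.5785, -0.1845, 0.0297]
eef_rot: [0.994, 0.108, 0.0, 0.0]
force: [0.7, -0.1, 0.6]
finger_gap: 0.0855
grip_force: 0.0
```

{"method": "carry_out", "body": {"steps": [[[0, 0, -0.04], [0, 0, 0]], [[0, 0, -0.04], [0, 0, 0]], [[0, -0.0457, 0], [0, 0, 0]], [[0, -0.0458, 0], [0, 0, 0]], [[0, 0, 0], [0, 0, 0]]]}}

```text
time: 10.05
tool_pos: [0.5584, -0.0927, 0.1096]
eef_rot: [0.994, 0.109, 0.0, -0.0]
force: [0.1, -0.5, 0.5]
finger_gap: 0.0852
grip_force: 0.0
```

```bash
python3 w.py w2
```

```text
10.1 [ 0.5588 -0.0941  0.1096] yaw 0.2177 [-0.23  0.45  1.59 -0.    1.1   1.12] cam [ 0.64  -0.074  0.262]
tips 0.011
[    0    72   107   256 19716] z 0.0586 [519.3  80.2] [169.2  61.7] 12.3
[  112    72   122   256 20087] z 0.0586 [538.9  -7.2] [168.7  56.1] 12.5
[  277    72    96   256 21955] z 0.0585 [558.5 -94.8] [168.7  53.1] 12.5
[  412    72   125   256 20089] z 0.0583 [ 577.8 -181.1] [168.6  56.4] 12.5
```

View pics/w2.png

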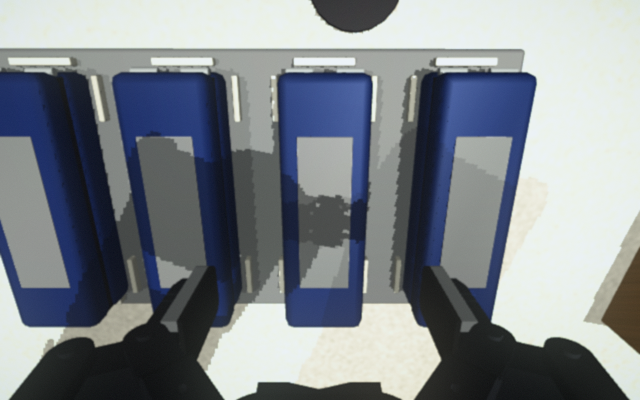

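The wrist view shows case 4 back in its bay at (480,200), and case 3 centred under the jaws at (325,200).

{"method": "carry_out", "body": {"steps": [[[0, 0.0005, 0.045], [0, 0, 0]], [[0, 0, 0.028], [0, 0, 0]], [[0, 0, 0.008], [0, 0, 0]], [[0, 0, 0], [0, 0, 0]]]}}

```text
time: 10.6
tool_pos: [0.5591, -0.0961, 0.0285]
eef_rot: [0.994, 0.107, 0.0, 0.0]
force: [0.0, -0.8, -0.2]
finger_gap: 0.0851
grip_force: 0.0
```

{"method": "carry_out", "body": {"steps": [[[0, 0, 0], [0, 0, 0]], [[0, 0, 0], [0, 0, 0]], [[0, 0, 0], [0, 0, 0]], [[0, 0, 0], [0, 0, 0]]], "fingers": -1, "force": 60}}

```text
time: 11.1
tool_pos: [0.5595, -0.0958, 0.0296]
eef_rot: [0.994, 0.108, 0.001, 0.0]
force: [-1.4, -0.8, 6.2]
finger_gap: 0.0526
grip_force: 64.3
```

{"method": "carry_out", "body": {"steps": [[[0, 0, -0.03], [0, 0, 0]], [[0, 0, -0.04], [0, 0, 0]], [[0, 0, -0.03], [0, 0, 0]], [[0, 0, 0], [0, 0.12, 0]], [[0, 0, 0], [0, 0.12, 0]], [[0, 0, 0], [0, 0, 0]], [[0, 0, 0], [0, 0, 0]], [[0, 0, 0], [0, 0, 0]], [[0, 0, 0], [0, 0, 0]], [[0, 0, 0], [0, 0, 0]], [[0, 0, 0], [0, 0, 0]], [[0, 0, 0], [0, 0, 0]]]}}

```text
time: 12.6
tool_pos: [0.5588, -0.0955, 0.1282]
eef_rot: [0.987, 0.107, 0.119, -0.013]
force: [-0.4, 0.1, -3.4]
finger_gap: 0.0523
grip_force: 65.4
```

```bash
python3 t.py
```

```text
12.6 [ 0.5588 -0.0955  0.1282] tau_tool [ 0.011 -0.163 -0.045] F [-0.42  0.09 -3.41] grip 65.35562664270401 rotvec [ 0.216 -0.24   3.142]
```

{"method": "carry_out", "body": {"steps": [[[0, 0, 0], [0, -0.12, 0]], [[0, 0, 0], [0, -0.12, 0]], [[0, 0, 0], [0, -0.12, 0]], [[0, 0, 0], [0, -0.12, 0]], [[0, 0, 0], [0, 0, 0]], [[0, 0, 0], [0, 0, 0]], [[0, 0, 0], [0, 0, 0]], [[0, 0, 0], [0, 0, 0]], [[0, 0, 0], [0, 0, 0]], [[0, 0, 0], [0, 0, 0]], [[0, 0, 0], [0, 0, 0]], [[0, 0, 0], [0, 0, 0]]]}}

```text
time: 14.1
tool_pos: [0.5588, -0.0955, 0.1281]
eef_rot: [0.987, 0.107, -0.119, 0.013]
force: [-0.6, -0.5, -3.6]
finger_gap: 0.0523
grip_force: 66.2
```

```bash
python3 t.py
```

```text
14.1 [ 0.5588 -0.0955  0.1281] tau_tool [0.023 0.273 0.012] F [-0.62 -0.53 -3.63] grip 66.23367547988892 rotvec [ 0.216  0.24  -3.142]
```

Case 3 swings by 0.436 and case 4 by 0.434, which fits two sound cases with different fixed offsets. I'll return case 3 and test case 2.

{"method": "carry_out", "body": {"steps": [[[0, 0, 0], [0, 0.12, 0]], [[0, 0, 0], [0, 0.12, 0]], [[0, 0, 0], [0, 0, 0]], [[0, 0, 0.05], [0, 0, 0]], [[0, 0, 0.035], [0, 0, 0]], [[0, 0, 0.01], [0, 0, 0]], [[0, 0, 0.005], [0, 0, 0]], [[0, 0, 0.001], [0, 0, 0]], [[0, 0, 0], [0, 0, 0]]]}}

```text
time: 15.22
tool_pos: [0.5596, -0.0956, 0.0296]
eef_rot: [0.994, 0.108, 0.001, 0.0]
force: [-7.5, 1.2, 7.6]
finger_gap: 0.0524
grip_force: 67.8
```

{"method": "carry_out", "body": {"steps": [[[0, 0, 0], [0, 0, 0]], [[0, 0, 0], [0, 0, 0]], [[0, 0, 0], [0, 0, 0]], [[0, 0, -0.04], [0, 0, 0]], [[0, 0, -0.04], [0, 0, 0]], [[0, -0.045, 0], [0, 0, 0]], [[0, -0.046, 0], [0, 0, 0]], [[0, 0, 0], [0, 0, 0]]], "fingers": 1}}

```text
time: 16.23
tool_pos: [0.5389, -0.0045, 0.1075]
eef_rot: [0.994, 0.109, 0.0, -0.0]
force: [0.1, -0.6, -0.9]
finger_gap: 0.0851
grip_force: 0.0
```

```bash
python3 w.py w3
```

```text
16.275 [ 0.5393 -0.0058  0.1075] yaw 0.2178 [-0.08  0.4   1.67 -0.    1.07  1.27] cam [0.62  0.014 0.26 ]
tips 0.011
[  107    72   124   258 20349] z 0.0586 [519.1  82.5] [168.7  56.4] 12.5
[  273    72    98   258 22297] z 0.0585 [538.7  -4.9] [168.6  53.1] 12.5
[  411    72   127   258 20358] z 0.0584 [558.2 -92.1] [168.5  56.3] 12.5
[  538    72   102   258 18524] z 0.0581 [ 577.6 -178.4] [168.4  61.5] 12.7
[  0 314  40  43 946] z 0.056 [404.5 185.9] [18.8 45.1] 47.9
```

{"method": "carry_out", "body": {"steps": [[[0, -0.001, 0.045], [0, 0, 0]], [[0, 0, 0.026], [0, 0, 0]], [[0, 0, 0.008], [0, 0, 0]], [[0, 0, 0], [0, 0, 0]]]}}

```text
time: 16.77
tool_pos: [0.5394, -0.0063, 0.0285]
eef_rot: [0.994, 0.107, 0.0, 0.0]
force: [-0.1, -0.5, 0.1]
finger_gap: 0.0851
grip_force: 0.0
```

{"method": "carry_out", "body": {"steps": [[[0, 0, 0], [0, 0, 0]], [[0, 0, 0], [0, 0, 0]], [[0, 0, 0], [0, 0, 0]], [[0, 0, 0], [0, 0, 0]]], "fingers": -1, "force": 60}}

```text
time: 17.27
tool_pos: [0.5398, -0.0059, 0.0295]
eef_rot: [0.994, 0.108, 0.001, 0.0]
force: [-1.2, -0.9, 6.8]
finger_gap: 0.0528
grip_force: 64.2
```

{"method": "carry_out", "body": {"steps": [[[0, 0, -0.03], [0, 0, 0]], [[0, 0, -0.04], [0, 0, 0]], [[0, 0, -0.03], [0, 0, 0]], [[0, 0, 0], [0, 0.12, 0]], [[0, 0, 0], [0, 0.12, 0]], [[0, 0, 0], [0, 0, 0]], [[0, 0, 0], [0, 0, 0]], [[0, 0, 0], [0, 0, 0]], [[0, 0, 0], [0, 0, 0]], [[0, 0, 0], [0, 0, 0]], [[0, 0, 0], [0, 0, 0]], [[0, 0, 0], [0, 0, 0]]]}}

```text
time: 18.77
tool_pos: [0.5391, -0.0057, 0.1282]
eef_rot: [0.987, 0.107, 0.119, -0.013]
force: [-0.2, 0.6, -3.1]
finger_gap: 0.0528
grip_force: 65.2
```

```bash
python3 t.py
```

```text
18.77 [ 0.5391 -0.0057  0.1282] tau_tool [-0.027 -0.302 -0.015] F [-0.23  0.62 -3.1 ] grip 65.16804367303848 rotvec [ 0.216 -0.24  -3.142]
```

{"method": "carry_out", "body": {"steps": [[[0, 0, 0], [0, -0.12, 0]], [[0, 0, 0], [0, -0.12, 0]], [[0, 0, 0], [0, -0.12, 0]], [[0, 0, 0], [0, -0.12, 0]], [[0, 0, 0], [0, 0, 0]], [[0, 0, 0], [0, 0, 0]], [[0, 0, 0], [0, 0, 0]], [[0, 0, 0], [0, 0, 0]], [[0, 0, 0], [0, 0, 0]], [[0, 0, 0], [0, 0, 0]], [[0, 0, 0], [0, 0, 0]], [[0, 0, 0], [0, 0, 0]]]}}

```text
time: 20.27
tool_pos: [0.5391, -0.0057, 0.1281]
eef_rot: [0.987, 0.107, -0.119, 0.013]
force: [0.2, 1.4, -3.3]
finger_gap: 0.0522
grip_force: 65.2
```

```bash
python3 t.py
```

```text
20.27 [ 0.5391 -0.0057  0.1281] tau_tool [0.005 0.289 0.025] F [ 0.18  1.4  -3.29] grip 65.16860961914062 rotvec [ 0.216  0.24  -3.142]
```

Case 2 swings by 0.591, about 0.156 more than the sound cases. I'll confirm it with level readings.

{"method": "carry_out", "body": {"steps": [[[0, 0, 0], [0, 0.12, 0]], [[0, 0, 0], [0, 0.12, 0]], [[0, 0, 0], [0, 0, 0]], [[0, 0, 0], [0, 0, 0]], [[0, 0, 0], [0, 0, 0]]]}}

```text
time: 20.9
tool_pos: [0.5394, -0.0056, 0.128]
eef_rot: [0.994, 0.108, -0.001, 0.0]
force: [-0.2, -1.2, -2.9]
finger_gap: 0.0524
grip_force: 65.2
```

```bash
python3 t.py
```

```text
20.9 [ 0.5394 -0.0056  0.128 ] tau_tool [-0.014  0.018 -0.029] F [-0.15 -1.18 -2.88] grip 65.15591025352478 rotvec [ 2.160e-01  2.000e-03 -3.141e+00]
```

{"method": "carry_out", "body": {"steps": [[[0, 0, 0], [0, 0.12, 0]], [[0, 0, 0], [0, 0.12, 0]], [[0, 0, 0], [0, 0, 0]], [[0, 0, 0], [0, 0, 0]], [[0, 0, 0], [0, 0, 0]], [[0, 0, 0], [0, 0, 0]], [[0, 0, 0], [0, 0, 0]], [[0, 0, 0], [0, -0.12, 0]], [[0, 0, 0], [0, -0.12, 0]], [[0, 0, 0], [0, 0, 0]], [[0, 0, 0], [0, 0, 0]], [[0, 0, 0], [0, 0, 0]]]}}

```text
time: 22.4
tool_pos: [0.5387, -0.0058, 0.1282]
eef_rot: [0.994, 0.108, 0.001, -0.0]
force: [0.5, 0.3, -2.7]
finger_gap: 0.0525
grip_force: 65.2
```

```bash
python3 t.py
```

```text
22.4 [ 0.5387 -0.0058  0.1282] tau_tool [ 0.043  0.047 -0.051] F [ 0.47  0.26 -2.68] grip 65.15720754861832 rotvec [ 2.160e-01 -1.000e-03 -3.141e+00]
```

The level readings are noisy, about 0.04, so I'll average over several control periods.

```bash
cat > a.py <<'E'
from h import *
L=[]
for i in range(10):
    s=sense();Rt=R.from_quat(s['eef_rot']).as_matrix();L.append(np.r_[Rt.T@s['wrist_torque'],s['force']]);read_camera('top')
L=np.array(L);print(s['time'],L.mean(0).round(3),'sd',L.std(0).round(3))
E
python3 a.py
```

```text
22.85 [ 1.000e-03  3.900e-02 -1.100e-02  6.900e-02  1.640e-01 -3.144e+00] sd [0.03  0.031 0.03  0.422 0.491 0.397]
```

{"method": "carry_out", "body": {"steps": [[[0, 0, 0], [0, -0.12, 0]], [[0, 0, 0], [0, -0.12, 0]], [[0, 0, 0], [0, 0, 0]], [[0, 0, 0], [0, 0, 0]], [[0, 0, 0], [0, 0, 0]], [[0, 0, 0], [0, 0, 0]], [[0, 0, 0], [0, 0, 0]], [[0, 0, 0], [0, 0, 0]], [[0, 0, 0], [0, 0.12, 0]], [[0, 0, 0], [0, 0.12, 0]], [[0, 0, 0], [0, 0, 0]], [[0, 0, 0], [0, 0, 0]]]}}

```text
time: 24.4
tool_pos: [0.5393, -0.0057, 0.1284]
eef_rot: [0.994, 0.108, -0.001, 0.0]
force: [0.1, 0.5, -3.6]
finger_gap: 0.0526
grip_force: 65.2
```

```bash
python3 a.py
```

```text
24.85 [ 0.014  0.016 -0.004 -0.024  0.037 -3.383] sd [0.03  0.034 0.04  0.457 0.714 0.551]
```

{"method": "carry_out", "body": {"steps": [[[0, 0, 0], [0, 0.12, 0]], [[0, 0, 0], [0, 0.12, 0]], [[0, 0, 0], [0, 0, 0]], [[0, 0, 0], [0, 0, 0]], [[0, 0, 0], [0, 0, 0]], [[0, 0, 0], [0, 0, 0]]]}}

```text
time: 25.65
tool_pos: [0.5393, -0.0056, 0.1281]
eef_rot: [0.987, 0.107, 0.119, -0.013]
force: [0.1, -0.5, -2.7]
finger_gap: 0.0528
grip_force: 65.2
```

```bash
python3 a.py
```

```text
26.1 [-0.021 -0.199 -0.009  0.14  -0.034 -3.193] sd [0.034 0.031 0.033 0.348 0.549 0.516]
```

{"method": "carry_out", "body": {"steps": [[[0, 0, 0], [0, -0.12, 0]], [[0, 0, 0], [0, -0.12, 0]], [[0, 0, 0], [0, -0.12, 0]], [[0, 0, 0], [0, -0.12, 0]], [[0, 0, 0], [0, 0, 0]], [[0, 0, 0], [0, 0, 0]], [[0, 0, 0], [0, 0, 0]], [[0, 0, 0], [0, 0, 0]]]}}

```text
time: 27.15
tool_pos: [0.539, -0.0058, 0.1285]
eef_rot: [0.987, 0.107, -0.118, 0.013]
force: [1.0, 0.3, -4.0]
finger_gap: 0.053
grip_force: 65.2
```

```bash
python3 a.py
```

```text
27.6 [-0.007  0.271  0.004  0.154  0.299 -3.271] sd [0.022 0.037 0.033 0.402 0.492 0.512]
```

Averaged, case 2's level readings are 0.039 and 0.016 and its swing is 0.47, so nothing shifts. The -0.302 was noise. I'll put case 2 back and test case 1 with averaging.

{"method": "carry_out", "body": {"steps": [[[0, 0, 0], [0, 0.12, 0]], [[0, 0, 0], [0, 0.12, 0]], [[0, 0, 0], [0, 0, 0]], [[0, 0, 0.05], [0, 0, 0]], [[0, 0, 0.035], [0, 0, 0]], [[0, 0, 0.01], [0, 0, 0]], [[0, 0, 0.005], [0, 0, 0]], [[0, 0, 0.0005], [0, 0, 0]], [[0, 0, 0], [0, 0, 0]]]}}

```text
time: 28.78
tool_pos: [0.5399, -0.0057, 0.0295]
eef_rot: [0.994, 0.108, 0.001, 0.0]
force: [-5.6, 0.7, 8.1]
finger_gap: 0.0524
grip_force: 66.8
```

{"method": "carry_out", "body": {"steps": [[[0, 0, 0], [0, 0, 0]], [[0, 0, 0], [0, 0, 0]], [[0, 0, 0], [0, 0, 0]], [[0, 0, -0.04], [0, 0, 0]], [[0, 0, -0.04], [0, 0, 0]], [[0, -0.045, 0], [0, 0, 0]], [[0, -0.046, 0], [0, 0, 0]], [[0, 0, 0], [0, 0, 0]]], "fingers": 1}}

```text
time: 29.78
tool_pos: [0.5191, 0.0854, 0.1078]
eef_rot: [0.994, 0.109, 0.0, -0.0]
force: [0.7, 0.1, -0.8]
finger_gap: 0.0854
grip_force: 0.0
```

```bash
python3 w.py w4
```

```text
29.825 [0.5195 0.0841 0.1078] yaw 0.2179 [ 0.09  0.37  1.71 -0.    1.06  1.44] cam [0.601 0.104 0.26 ]
tips 0.011
[  274    73    97   257 22215] z 0.0585 [518.5  84.8] [168.4  53.1] 12.5
[  411    72   126   257 20310] z 0.0583 [538.6  -2.1] [168.   56.4] 12.5
[  539    73   101   257 18265] z 0.058 [557.6 -89.4] [168.4  61.1] 12.9
```

{"method": "carry_out", "body": {"steps": [[[-0.001, -0.0005, 0.045], [0, 0, 0]], [[0, 0, 0.026], [0, 0, 0]], [[0, 0, 0.0085], [0, 0, 0]], [[0, 0, 0], [0, 0, 0]]]}}

```text
time: 30.32
tool_pos: [0.5188, 0.0829, 0.0284]
eef_rot: [0.994, 0.107, -0.0, 0.0]
force: [-0.1, 0.3, 0.2]
finger_gap: 0.0853
grip_force: 0.0
```

{"method": "carry_out", "body": {"steps": [[[0, 0, 0], [0, 0, 0]], [[0, 0, 0], [0, 0, 0]], [[0, 0, 0], [0, 0, 0]], [[0, 0, 0], [0, 0, 0]]], "fingers": -1, "force": 60}}

```text
time: 30.82
tool_pos: [0.5191, 0.0835, 0.0295]
eef_rot: [0.994, 0.108, 0.001, 0.0]
force: [-1.7, -0.0, 7.5]
finger_gap: 0.0525
grip_force: 63.9
```

{"method": "carry_out", "body": {"steps": [[[0, 0, -0.03], [0, 0, 0]], [[0, 0, -0.04], [0, 0, 0]], [[0, 0, -0.03], [0, 0, 0]], [[0, 0, 0], [0, 0.12, 0]], [[0, 0, 0], [0, 0.12, 0]], [[0, 0, 0], [0, 0, 0]], [[0, 0, 0], [0, 0, 0]], [[0, 0, 0], [0, 0, 0]], [[0, 0, 0], [0, 0, 0]], [[0, 0, 0], [0, 0, 0]]]}}

```text
time: 32.08
tool_pos: [0.5186, 0.0835, 0.1281]
eef_rot: [0.987, 0.107, 0.119, -0.013]
force: [0.8, -0.6, -2.6]
finger_gap: 0.0525
grip_force: 64.8
```

```bash
python3 a.py
```

```text
32.525 [-1.000e-03 -2.530e-01 -7.000e-03  1.990e-01 -1.460e-01 -3.175e+00] sd [0.036 0.041 0.024 0.45  0.327 0.647]
```

{"method": "carry_out", "body": {"steps": [[[0, 0, 0], [0, -0.12, 0]], [[0, 0, 0], [0, -0.12, 0]], [[0, 0, 0], [0, -0.12, 0]], [[0, 0, 0], [0, -0.12, 0]], [[0, 0, 0], [0, 0, 0]], [[0, 0, 0], [0, 0, 0]], [[0, 0, 0], [0, 0, 0]], [[0, 0, 0], [0, 0, 0]], [[0, 0, 0], [0, 0, 0]]]}}

```text
time: 33.7
tool_pos: [0.5185, 0.0834, 0.1284]
eef_rot: [0.987, 0.107, -0.119, 0.013]
force: [-1.1, 0.6, -3.5]
finger_gap: 0.0527
grip_force: 64.8
```

```bash
python3 a.py
```

```text
34.15 [-0.014  0.245 -0.012 -0.229  0.217 -3.493] sd [0.019 0.036 0.037 0.551 0.218 0.359]
```

{"method": "carry_out", "body": {"steps": [[[0, 0, 0], [0, 0.12, 0]], [[0, 0, 0], [0, 0.12, 0]], [[0, 0, 0], [0, 0, 0]], [[0, 0, 0], [0, 0, 0]], [[0, 0, 0], [0, 0, 0]]]}}

```text
time: 34.83
tool_pos: [0.5189, 0.0836, 0.128]
eef_rot: [0.994, 0.108, -0.001, 0.0]
force: [0.6, -0.2, -3.2]
finger_gap: 0.0523
grip_force: 64.8
```

```bash
python3 a.py
```

```text
35.275 [-6.000e-03  2.000e-03  1.000e-03  5.200e-02 -9.800e-02 -3.243e+00] sd [0.028 0.017 0.032 0.485 0.325 0.262]
```

{"method": "carry_out", "body": {"steps": [[[0, 0, 0], [0, 0.12, 0]], [[0, 0, 0], [0, 0.12, 0]], [[0, 0, 0], [0, 0, 0]], [[0, 0, 0], [0, 0, 0]], [[0, 0, 0], [0, 0, 0]], [[0, 0, 0], [0, 0, 0]], [[0, 0, 0], [0, 0, 0]], [[0, 0, 0], [0, -0.12, 0]], [[0, 0, 0], [0, -0.12, 0]], [[0, 0, 0], [0, 0, 0]], [[0, 0, 0], [0, 0, 0]], [[0, 0, 0], [0, 0, 0]]]}}

```text
time: 36.83
tool_pos: [0.5182, 0.0834, 0.1282]
eef_rot: [0.994, 0.108, 0.001, -0.0]
force: [0.6, -0.3, -3.5]
finger_gap: 0.0527
grip_force: 64.8
```

```bash
python3 a.py
```

```text
37.275 [-0.005  0.    -0.012  0.11   0.086 -3.239] sd [0.036 0.025 0.039 0.439 0.495 0.535]
```

Case 1 reads 0.002 and 0.000 level, so it is sound. Working out the sign, a loose lens rolls to the low end and reduces the swing, so level after a + tilt should read about 0.1 higher. Case 4 went the other way, which leaves case 3. I'll return case 1 and re-test case 3 with averaging.

{"method": "carry_out", "body": {"steps": [[[0, 0, 0.05], [0, 0, 0]], [[0, 0, 0.035], [0, 0, 0]], [[0, 0, 0.01], [0, 0, 0]], [[0, 0, 0.005], [0, 0, 0]], [[0, 0, 0.0005], [0, 0, 0]], [[0, 0, 0], [0, 0, 0]]]}}

```text
time: 38.08
tool_pos: [0.5193, 0.0836, 0.0295]
eef_rot: [0.994, 0.108, 0.001, 0.0]
force: [-6.3, -1.6, 7.4]
finger_gap: 0.0523
grip_force: 66.7
```

{"method": "carry_out", "body": {"steps": [[[0, 0, 0], [0, 0, 0]], [[0, 0, 0], [0, 0, 0]], [[0, 0, 0], [0, 0, 0]], [[0, 0, -0.04], [0, 0, 0]], [[0, 0, -0.0405], [0, 0, 0]], [[0.0006, 0.0612, 0], [0, 0, 0]], [[0, 0.0613, 0], [0, 0, 0]], [[0, 0.0613, 0], [0, 0, 0]], [[0, 0, 0], [0, 0, 0]]], "fingers": 1}}

```text
time: 39.2
tool_pos: [0.5588, -0.0995, 0.1081]
eef_rot: [0.994, 0.105, 0.0, 0.0]
force: [0.5, 0.4, -0.0]
finger_gap: 0.0856
grip_force: 0.0
```

```bash
python3 w.py w5
```

```text
39.25 [ 0.5584 -0.0975  0.1079] yaw 0.2129 [-0.24  0.45  1.59  0.    1.1   1.12] cam [ 0.64  -0.081  0.26 ]
tips 0.011
[  403    69   123   258 20488] z 0.0583 [ 578.  -181.2] [168.  56.] 12.5
[   96    70   128   258 20507] z 0.0586 [539.5  -7.1] [168.5  56.7] 12.5
[  263    70    97   258 22322] z 0.0586 [558.5 -94.7] [168.6  53.1] 12.5
[    0    72    98   257 17339] z 0.0585 [519.8  79.8] [168.4  61.9] 12.2
```

{"method": "carry_out", "body": {"steps": [[[0, -0.0008, 0.045], [0, 0, 0]], [[0, 0, 0.026], [0, 0, 0]], [[0, 0, 0.0085], [0, 0, 0]], [[0, 0, 0], [0, 0, 0]]]}}

```text
time: 39.75
tool_pos: [0.5585, -0.0945, 0.029]
eef_rot: [0.994, 0.108, 0.0, -0.0]
force: [0.1, -0.8, 0.7]
finger_gap: 0.0854
grip_force: 0.0
```

{"method": "carry_out", "body": {"steps": [[[0, 0, 0], [0, 0, 0]], [[0, 0, 0], [0, 0, 0]], [[0, 0, 0], [0, 0, 0]], [[0, 0, 0], [0, 0, 0]]], "fingers": -1, "force": 60}}

```text
time: 40.25
tool_pos: [0.559, -0.0952, 0.0301]
eef_rot: [0.994, 0.108, 0.001, 0.0]
force: [-1.6, 1.3, 7.5]
finger_gap: 0.0525
grip_force: 64.2
```

{"method": "carry_out", "body": {"steps": [[[0, 0, -0.03], [0, 0, 0]], [[0, 0, -0.04], [0, 0, 0]], [[0, 0, -0.03], [0, 0, 0]], [[0, 0, 0], [0, 0.12, 0]], [[0, 0, 0], [0, 0.12, 0]], [[0, 0, 0], [0, 0, 0]], [[0, 0, 0], [0, 0, 0]], [[0, 0, 0], [0, 0, 0]], [[0, 0, 0], [0, 0, 0]], [[0, 0, 0], [0, 0, 0]], [[0, 0, 0], [0, 0, 0]]]}}

```text
time: 41.62
tool_pos: [0.5583, -0.0951, 0.1287]
eef_rot: [0.987, 0.107, 0.119, -0.013]
force: [-0.0, -0.0, -3.4]
finger_gap: 0.0526
grip_force: 65.6
```

```bash
python3 a.py
```

```text
42.075 [ 0.004 -0.179 -0.005 -0.043  0.071 -3.553] sd [0.037 0.035 0.03  0.594 0.298 0.5  ]
```

{"method": "carry_out", "body": {"steps": [[[0, 0, 0], [0, -0.12, 0]], [[0, 0, 0], [0, -0.12, 0]], [[0, 0, 0], [0, -0.12, 0]], [[0, 0, 0], [0, -0.12, 0]], [[0, 0, 0], [0, 0, 0]], [[0, 0, 0], [0, 0, 0]], [[0, 0, 0], [0, 0, 0]], [[0, 0, 0], [0, 0, 0]], [[0, 0, 0], [0, 0, 0]], [[0, 0, 0], [0, 0, 0]]]}}

```text
time: 43.38
tool_pos: [0.5583, -0.0952, 0.1288]
eef_rot: [0.987, 0.107, -0.119, 0.013]
force: [-0.1, 0.7, -3.8]
finger_gap: 0.0527
grip_force: 65.6
```

```bash
python3 a.py
```

```text
43.825 [ 0.013  0.17   0.007 -0.21  -0.059 -3.703] sd [0.043 0.024 0.017 0.541 0.464 0.41 ]
```

{"method": "carry_out", "body": {"steps": [[[0, 0, 0], [0, 0.12, 0]], [[0, 0, 0], [0, 0.12, 0]], [[0, 0, -0.02], [0, 0, 0]], [[0, 0, 0], [0, 0, 0]], [[0, 0, 0], [0, 0, 0]]]}}

```text
time: 44.5
tool_pos: [0.5582, -0.095, 0.1479]
eef_rot: [0.994, 0.108, -0.0, -0.0]
force: [0.6, -0.2, -3.4]
finger_gap: 0.0522
grip_force: 65.6
```

```bash
python3 a.py; python3 t.py
```

```text
44.95 [ 7.00e-03 -6.80e-02 -1.00e-03  8.00e-02  2.36e-01 -3.66e+00] sd [0.028 0.022 0.023 0.539 0.49  0.521]
45.0 [ 0.5583 -0.0951  0.1486] tau_tool [ 0.006 -0.056 -0.016] F [ 0.01  0.38 -3.27] grip 65.6323492527008 rotvec [ 0.216  0.    -3.142]
```

The level reading after the - tilt is -0.068, so the moment shifts. Case 3 holds the loose lens, and I'll carry it to the tray.

{"method": "carry_out", "body": {"steps": [[[0.0049, -0.0591, 0], [0, 0, 0]], [[0.0049, -0.0591, 0], [0, 0, 0]], [[0.0049, -0.0591, 0], [0, 0, 0]], [[0.0049, -0.0591, 0], [0, 0, 0]], [[0.0049, -0.0591, 0], [0, 0, 0]], [[0.0049, -0.0591, 0], [0, 0, 0]], [[0.0049, -0.0591, 0], [0, 0, 0]], [[0.0049, -0.0591, 0], [0, 0, 0]], [[0, 0, 0], [0, 0, 0.11]], [[0, 0, 0], [0, 0, 0.11]], [[0, 0, 0], [0, 0, 0]]]}}

```text
time: 46.38
tool_pos: [0.4953, 0.3752, 0.1486]
eef_rot: [1.0, -0.002, -0.0, 0.0]
force: [-0.1, -0.4, -2.5]
finger_gap: 0.0528
grip_force: 66.0
```

```bash
python3 t.py; python3 - <<'E'
from h import *
c=cam('wrist');im=c['image'][...,::-1];cv2.imwrite('pics/w6.png',im)
E
```

```text
46.38 [0.4953 0.3752 0.1486] tau_tool [-0.017 -0.078  0.014] F [-0.11 -0.36 -2.46] grip 66.02762460708618 rotvec [-3.000e-03  0.000e+00  3.142e+00]
```

View pics/w6.png

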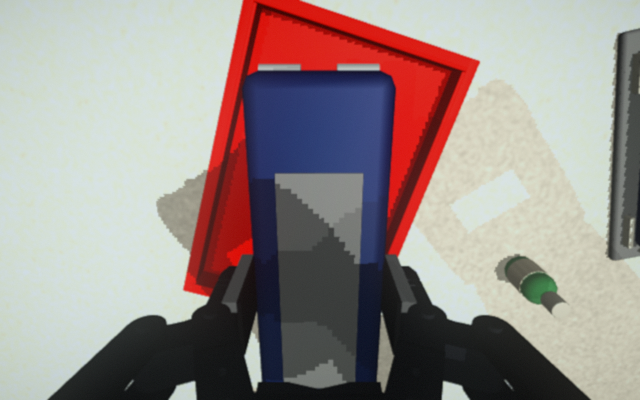

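The wrist view shows the held case at (320,200) above the red tray, whose far corners are at (250,0) and (475,65). I'll lower it.

{"method": "carry_out", "body": {"steps": [[[0, 0, 0.045], [0, 0, 0]], [[0, 0, 0.045], [0, 0, 0]], [[0, 0, 0.02], [0, 0, 0]], [[0, 0, 0.008], [0, 0, 0]], [[0, 0, 0.004], [0, 0, 0]], [[0, 0, 0.001], [0, 0, 0]], [[0, 0, 0], [0, 0, 0]], [[0, 0, 0], [0, 0, 0]]]}}

```text
time: 47.42
tool_pos: [0.4956, 0.3753, 0.0263]
eef_rot: [1.0, -0.002, 0.0, -0.0]
force: [-0.7, 1.1, -2.2]
finger_gap: 0.0529
grip_force: 66.0
```

{"method": "carry_out", "body": {"steps": [[[0, 0, 0.0005], [0, 0, 0]], [[0, 0, 0.0005], [0, 0, 0]], [[0, 0, 0], [0, 0, 0]]]}}

```text
time: 47.8
tool_pos: [0.4956, 0.3753, 0.0262]
eef_rot: [1.0, -0.002, 0.0, -0.0]
force: [-6.2, -2.9, 9.4]
finger_gap: 0.0525
grip_force: 67.7
```

{"method": "carry_out", "body": {"steps": [[[0, 0, 0], [0, 0, 0]], [[0, 0, 0], [0, 0, 0]], [[0, 0, 0], [0, 0, 0]], [[0, 0, -0.03], [0, 0, 0]], [[0, 0, -0.05], [0, 0, 0]], [[0, 0, -0.06], [0, 0, 0]], [[0, 0, -0.06], [0, 0, 0]], [[-0.05, 0, 0], [0, 0, 0]], [[-0.05, 0, 0], [0, 0, 0]], [[0, 0, 0], [0, 0, 0]]], "fingers": 1}}

```text
time: 49.05
tool_pos: [0.3931, 0.3758, 0.2253]
eef_rot: [1.0, -0.001, 0.0, -0.0]
force: [0.2, -0.4, 0.5]
finger_gap: 0.0858
grip_force: 0.0
```

```bash
python3 - <<'E'
from h import *
a=cam('scene')['image'];cv2.imwrite('pics/end.png',a[...,::-1])
E
```

```text
(no output)
```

View pics/end.png

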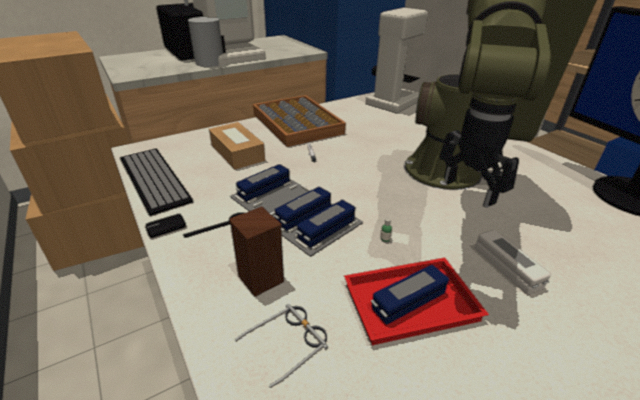

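The case lies flat, lid up, in the tray at (410,292). The other three are in their bays at (263,180), (303,207) and (327,222), and nothing else has moved.

```bash
python3 -c "
from rig import *
print(sign_off())"
```

```text
the job is handed in; nothing more can be done
None
```

Case 3 had the loose lens: it now lies flat, lid up, in the red tray, cases 1, 2 and 4 are back in their bays, and I handed the job in at about 49 s.

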